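# Click the format setter's thumbwheel round to the orange marker

## Task

The line is changing over to the orange-capped bottles. On the grey format setter, roll the black knurled thumbwheel by its edge with a fingertip, as many clicks as it takes for its white pointer to rest in the click position at the orange marker. Take the hand off the wheel and leave the other things on the table where they lie.

Things in the scene. Friction and masses are not known exactly. Their poses are not given: they have to be found in the camera images.
- setter: Format setter, a low grey box with an aluminium top, fixed to the table. 140 x 200 mm, its top 38 mm above the table. Origin on the table under the wheel's axis; +x points to the back of the box (away from the robot when not turned), z up. The box reaches 50 mm in front of the axis (-x), 90 mm behind it and 100 mm to either side.
- wheel_axis (a point): Centre of the thumbwheel's upper face, 66 mm above the table, on its upright axis. The wheel is a black disc lying flat, 56 mm outer radius over 36 upright ribs (2.5 mm deep) round its edge, 42 to 66 mm above the table (4 mm over the box's top); a boss 6 mm high in its middle. It cannot shift sideways. Its edge is free but for the coloured markers; the front half (-x) is clear.
- pointer (a point): Point that turns with the wheel, 70 mm from its axis, 50 mm above the table, in line with the white bar painted along a radius of the wheel's upper face; with the wheel clicked to the orange marker it lies over the marker's centre. At the start it points to the back of the box, straight or 1 click either way.
- wheel (a joint): Turn of the thumbwheel in rad, positive anticlockwise from above, 0 with the pointer straight to the back (+x of setter); stops at 1.92 either way. A sprung ball holds it in click positions at whole multiples of 0.349 rad (20 degrees, about 20 mm along the edge): about 2 N along the edge moves it on, and past half a click it is drawn into the next. A fingertip pressed inward with 5 to 10 N grips the ribs.
- marker_orange: Orange round stud, 14 mm across, 10 mm high, fixed on the box's top 70 mm from the wheel's axis; origin at the centre of its foot, 38 mm above the table. It stands at one of four click positions, 3 or 4 clicks left or right of straight back, so 2 to 5 clicks from the start. Green, blue and violet studs of the same shape stand at the other three.
- cap_a: Loose orange bottle cap, 40 mm across, 24 mm high, beside the setter; a bystander. Origin under its centre.
- pen: Loose red and white marker pen, 135 mm long, 17 mm thick, beside the setter; a bystander. Origin under its middle.
- tape: Loose black roll of tape, 62 mm across, 19 mm high; a bystander. Origin under its centre.
- scissors_1: Loose red-handled scissors, 199 x 87 mm, 9 mm thick; a bystander. Origin under their middle.
- hex_key_8: Loose steel hex key, 134 x 50 mm, 9 mm thick; a bystander. Origin under its middle.

How it is judged (in metres and radians):
At the end, for the whole second after the job is handed in: The wheel rests in the click position at the orange marker: the pointer point lies within 8 mm (about a third of a click) of the marker's centre seen from above, and the wheel is still (horizontal distance between pointer and marker_orange below 0.008 m and velocity of joint wheel between -0.05 and 0.05 rad/s); the robot touches nothing.
It fails at once if a loose bystander (cap, pen, tape roll, scissors or hex key) is shoved more than 30 mm from its place (distance of any of cap_a, pen, tape, scissors_1, hex_key_8 from where it was at the start of the episode above 0.03 m).
It fails at once if the setter is pushed with the arm or the body of the gripper instead of the fingers (contact force between the arm and setter above 8 N).
It also fails if it takes over 64 s, if anything falls off the work surface, if the arm or the gripper's body presses on something with over 40 N, if the wrist force passes 120 N, or if a joint passes its speed limit or range.

## Robot

A 6-joint arm with a two-finger parallel gripper is mounted at the origin on a cart in front of the work surface, level with it; the furniture and walls round the work are solid. World frame = base frame: x ahead of the robot, y to its left, z up, the work surface at z = 0. Lengths are in mm, angles in rad, forces in N, time in s.
With the tool pointing down it reaches from about 275 to 725 mm from the base axis. Payload 5.6 kg.
Tool frame: the origin (TCP) lies between the finger pads; the fingertips stand 22 mm ahead of it and the grasp point (between the pads) lies 3 mm ahead of it; z points along the fingers, y is the line along which they close (so a half turn about z gives the same grasp; the last joint's range is limited). The gripper opens to 85 mm and grips with 20 to 120 N. Pads are 22 mm wide; open, the fingers measure 114 mm over their backs; the gripper's body (76 mm by 85 mm) begins 54 mm behind the grasp point. The pads swing forward as they close: fully open they stand 13 mm farther back than shut.
Start: joints at [-0.922, 0.255, 0.108, 0, -1.424, -0.285], TCP at [195.724, -513.989, 253.283] pointing down, gripper open.
Joint ranges: [-2.95, 2.95], [-1.21, 1.97], [-1.09, 1.5], [-2.87, 1.71], [-2.94, -0.07], [-3.05, 3.05]. Speed limits (rad/s): [2.57, 2.57, 3.14, 3.14, 3.14, 3.14].

## Interface

Orientations are given as a unit quaternion [w, x, y, z].
In Python, from cell import env, eyes, finder gives the robot as it stands.
- The arm moves only by the shell command python3 -m jog 'ROWS'. ROWS is JSON, a list of rows, each an object with "turn": the turn, a rotation vector about the tool's x, y, z normalised to -1 to 1, where 1 is 0.12 rad, a list of three; "translation": the shift along the tool's x, y, z normalised to -1 to 1, where 1 is 5 cm, a list of three; "fingers": the opening in per cent of the stroke, from 0 (shut) to 100 (fully open). In form: [{"turn": [wx, wy, wz], "translation": [tx, ty, tz], "fingers": fingers}, ...]. A call has 1 to 12 rows; each row shifts and turns the commanded pose from where the row before left it, along the tool's axes as they then stand; what a row does not reach is not made up. A row lasts 1/8 s, in which the tool goes at most 62.5 mm and 10.7 degrees, less where a joint would pass 70% of its speed; a pose out of reach is approached as far as the arm can. A call with a number of a shift or a turn outside -1 to 1 is refused whole. A call with a gripper value outside its range is refused whole. The fingers move at their own pace and stop on an object; the grip force is fixed at half the most. Time passes only in rows, so rows that do not move let the fingers close. It gives the time, the measured TCP pose, the force, the opening and the grip force at its end, in the units of the state.
- env.read_state(): the state, without advancing time (a new reading comes with each control period).
- eyes.capture(name): name is "side" or "top"; returns (picture, depth): 400x640x3 uint8, red, green, blue; 400x640 float32, mm along the optical axis (not along the pixel's ray), 0 where there is no reading.
- eyes.get_calibration(name): a dict with "intrinsics" (3x3 intrinsics, pixels), "R" (3x3) and "t" (3): a world point X has camera coordinates R X + t. Camera axes: x right, y down, z forward; pixel columns grow to the right and rows downward; lengths in mm; the calibration is good to about 2 mm. A picture is of the moment at which its call begins. get_calibration takes no time and is no camera call.
- env.close_job(): hands the job in; it is judged then, once.
Trained networks look in the newest picture that a camera, given by its name, has taken for a name from the list of things; names that differ only in an ending like _2 or _b are one class to them, and where a whole thing is asked for, a point or a joint stands for the part that bears it (a point fixed in the world has none). Each returns a list of dicts, best first, with "confidence" (0 to 1); they miss things now and then, are a little off and sometimes report something else, mostly with a low value. They report only what shows in the picture. A call takes as long as a camera call.
- finder.find_in(label, camera): "centre" ([x, y, z] in mm, in world coordinates, good to about 4 mm: the middle of the surface that is visible of it).
The state is a dict: "clock": time; "q": joint angles; "qd": joint speeds; "tau": joint torques, N m; "tcp_pos": TCP position; "tcp_rot": TCP orientation; "contact_force": force on the tool from outside, world axes, zero at the start; "torque": the same for the moment, N m; "finger_gap": finger opening in mm; "grasp_force": force on a finger pad.
Only numpy, scipy, OpenCV 4.12 (cv2) and the standard library are available. Lean on these libraries where they do the work, as an engineer would, in place of code of your own. Each camera call takes 0.05 s, during which the arm holds its last target. There are 200 camera calls.

## Working session

There is one attempt and no reset: what is moved stays moved. The work goes in short steps, Python scripts to look and compute and a shell command to move; the robot and the scene stay as the last step left them, time stands still between calls to the robot, and variables do not carry over. Pictures are saved under pics/ and viewed, at most 10 in all, crops included, and the job is handed in when it is done.

```bash
mkdir -p pics; python3 - <<'E'
from cell import env, eyes, finder
import cv2
for c in ("top","side"):
    p,d=eyes.capture(c); cv2.imwrite(f"pics/{c}0.png",p[:,:,::-1])
    for l in ("setter","wheel","marker_orange","cap_a","pen","tape","scissors_1","hex_key_8"):
        print(c,l,[( [round(v) for v in r["centre"]],round(r["confidence"],2)) for r in finder.find_in(l,c)[:2]])
s=env.read_state();print(s["clock"],s["tcp_pos"],s["tcp_rot"],s["finger_gap"])
E
```

```text
top setter [([555, -89, 35], 0.93)]
top wheel [([543, -90, 71], 0.79)]
top marker_orange [([500, -371, 9], 0.3)]
top cap_a [([613, -209, 22], 0.72), ([539, -87, 64], 0.57)]
top pen []
top tape [([396, -241, 16], 0.73)]
top scissors_1 [([380, -488, 11], 0.76)]
top hex_key_8 [([500, -371, 9], 0.68)]
side setter [([555, -134, 39], 0.84)]
side wheel [([540, -110, 64], 0.92)]
side marker_orange []
side cap_a [([614, -222, 22], 0.58)]
side pen [([467, 22, 20], 0.55)]
side tape [([402, -249, 18], 0.92), ([542, -109, 66], 0.43)]
side scissors_1 [([379, -499, 8], 0.63)]
side hex_key_8 [([513, -388, 7], 0.88)]
0.9 [ 195.72010663 -513.98622523  253.29850344] [-1.26586403e-05 -1.80901548e-01  9.83501210e-01 -5.24061955e-06] 85.3262559536841
```

View pics/top0.png

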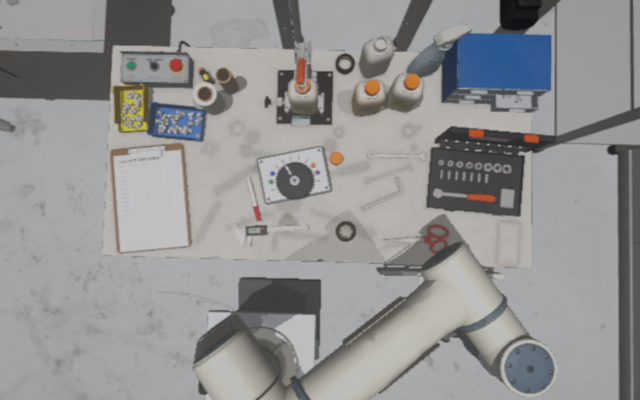

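View pics/side0.png

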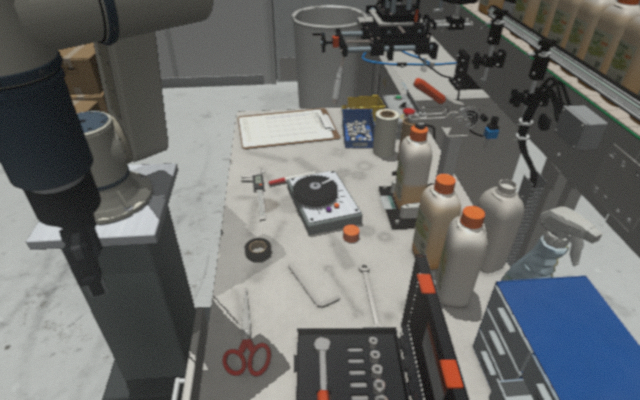

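The top view shows the setter turned slightly, with the wheel at about px (295,181), the cap at (336,158) and the pen at (254,200). I'll zoom in for the studs and the bar.

```bash
cat > h.py <<'E'
import numpy as np
from cell import eyes
def ray(cam,uv,z):
    c=eyes.get_calibration(cam);K,R,t=[np.array(c[k],float) for k in("intrinsics","R","t")]
    d=R.T@np.linalg.solve(K,[uv[0],uv[1],1.]);o=-R.T@t
    return o+d*(z-o[2])/d[2]
E
python3 - <<'E'
import cv2,numpy as np
a=cv2.imread("pics/top0.png")[138:213,245:345];b=cv2.imread("pics/side0.png")[160:240,280:370]
cv2.imwrite("pics/ztop.png",cv2.resize(a,None,fx=8,fy=8,interpolation=cv2.INTER_CUBIC))
cv2.imwrite("pics/zside.png",cv2.resize(b,None,fx=7,fy=7,interpolation=cv2.INTER_CUBIC))
from h import ray
print(ray("top",(295,181),66),ray("side",(317,187),66))
E
```

```text
[538.1375114  -92.93394388  66.        ] [545.42275419 -90.84636872  66.        ]
```

View pics/ztop.png

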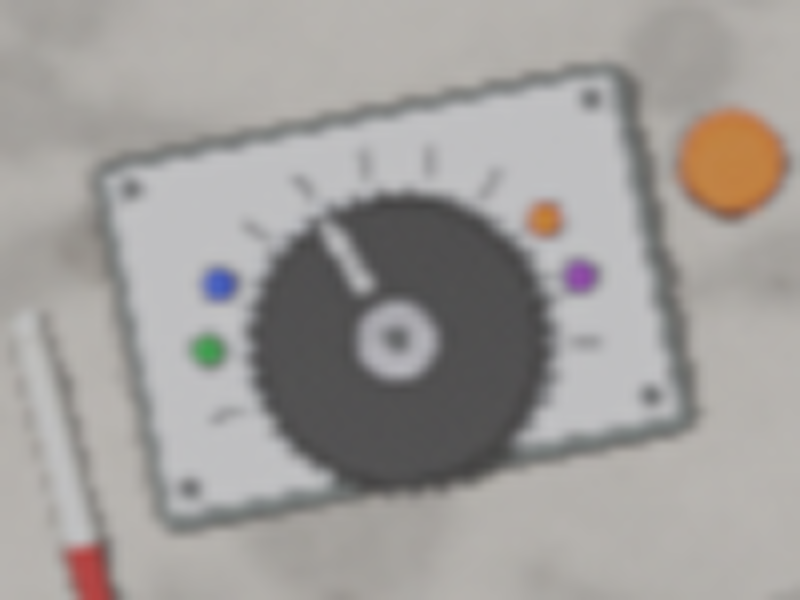

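View pics/zside.png

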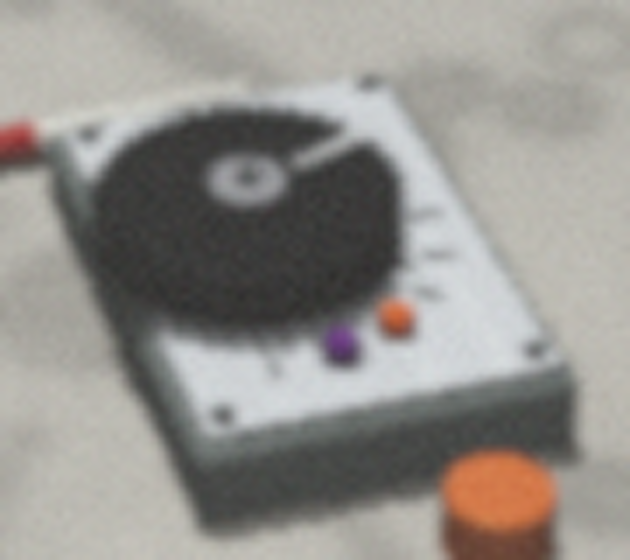

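Pointer sits at +1 click. Orange is the first stud on the right at −3, with violet at −4. So I need 4 clicks clockwise. Next I compute the axis and yaw, and the shift to the stroke's start.

```bash
python3 - <<'E'
import numpy as np
from h import ray
from cell import env
T=lambda x,y:((x+.5)/8-.5+245,(y+.5)/8-.5+138)
S=lambda x,y:((x+.5)/7-.5+280,(y+.5)/7-.5+160)
c1=ray("top",T(397,340),72);c2=ray("side",S(247,180),72)
print(c1,c2)
for n,uv in dict(blue=(220,284),green=(208,350),orange=(545,219),violet=(580,276)).items():
    p=ray("top",T(*uv),48)-c1; print(n,np.hypot(p[0],p[1]),np.degrees(np.arctan2(p[1],p[0])))
for uv in((397,340),(425,293)):pass
p=ray("top",T(326,220),66)-c1;print("bar",np.degrees(np.arctan2(p[1],p[0])))
for n,uv in dict(o=(397,317),v=(341,345)).items():
    p=ray("side",S(*uv),46)-c2; print(n,np.hypot(p[0],p[1]),np.degrees(np.arctan2(p[1],p[0])))
E
```

```text
[540.29357461 -90.83442005  72.        ] [540.05644723 -91.47553963  72.        ]
blue 69.32474425073923 72.7273849695492
green 69.87323576307901 92.93331921800096
orange 69.80916817636333 -47.2117933728198
violet 69.92383788017099 -67.30823491727425
bar 32.22856950495017
o 68.66507956468864 -45.724220950846735
v 68.46297563484183 -66.76650479654822
```

Centre is (540, −91), yaw about 12.8°. The stud radii come out near 70 mm, and orange lies 79.4° clockwise of the bar, which confirms 4 clicks. Moving to the standoff now.

```bash
python3 -m jog '[{"turn":[0,0,0],"translation":[-0.667,0.379,0.2],"fingers":0},{"turn":[0,0,0],"translation":[-0.667,0.379,0.2],"fingers":0},{"turn":[0,0,0],"translation":[-0.667,0.379,0.2],"fingers":0},{"turn":[0,0,0],"translation":[-0.667,0.379,0.2],"fingers":0},{"turn":[0,0,0],"translation":[-0.667,0.379,0.2],"fingers":0},{"turn":[0,0,0],"translation":[-0.667,0.379,0.2],"fingers":0},{"turn":[0,0,0],"translation":[-0.667,0.379,0.2],"fingers":0},{"turn":[0,0,0],"translation":[-0.667,0.379,0.2],"fingers":0},{"turn":[0,0,0],"translation":[-0.667,0.379,0.2],"fingers":0},{"turn":[0,0,0],"translation":[-0.667,0.379,0.2],"fingers":0},{"turn":[0,0,0],"translation":[-0.667,0.379,0.2],"fingers":0},{"turn":[0,0,0],"translation":[-0.667,0.379,0.2],"fingers":0}]'
python3 -m jog '[{"turn":[0,0,-1],"translation":[0,0,0],"fingers":0},{"turn":[0,0,-1],"translation":[0,0,0],"fingers":0},{"turn":[0,0,-1],"translation":[0,0,0],"fingers":0},{"turn":[0,0,-1],"translation":[0,0,0],"fingers":0},{"turn":[0,0,-0.68],"translation":[0,0,0],"fingers":0},{"turn":[0,0,0],"translation":[0,0,0],"fingers":0},{"turn":[0,0,0],"translation":[0,0,0],"fingers":0}]'
cat >> h.py <<'E'
def polar():
    from cell import env
    from scipy.spatial.transform import Rotation as Ro
    s=env.read_state();C=np.array([540.2,-91.1]);p=np.array(s["tcp_pos"]);q=s["tcp_rot"]
    R=Ro.from_quat([q[1],q[2],q[3],q[0]]).as_matrix();d=p[:2]-C
    print("t",round(s["clock"],2),"r",np.hypot(*d).round(1),"phi",(np.degrees(np.arctan2(d[1],d[0]))%360).round(1),"toolx",(np.degrees(np.arctan2(R[1,0],R[0,0]))%360).round(1),"z",p[2].round(1),"tilt",R[2].round(3),
     "F tool",(R.T@np.array(s["contact_force"])).round(1),"gap",round(s["finger_gap"],1),"centre offset in tool axes",(R.T@np.array([*(-d),0]))[:2].round(1))
E
python3 -c "from h import polar;polar()"
```

```text
clock: 2.4
tcp_pos: [489.7, -158.0, 133.1]
tcp_rot: [0.0, -0.181, 0.983, -0.0]
contact_force: [-0.1, -0.5, 0.1]
finger_gap: -0.4
grasp_force: 0.0
clock: 3.28
tcp_pos: [488.9, -159.1, 133.3]
tcp_rot: [0.0, -0.446, 0.895, -0.0]
contact_force: [-0.3, -0.5, 0.9]
finger_gap: -0.5
grasp_force: 0.0
t 3.27 r 85.2 phi 232.9 toolx 232.9 z 133.3 tilt [-0. -0. -1.] F tool [ 0.6 -0.1 -0.9] gap -0.5 centre offset in tool axes [-85.2   0. ]
```

```bash
python3 -m jog '[{"turn":[0,0,0],"translation":[0,0,0.5],"fingers":0},{"turn":[0,0,0],"translation":[0,0,0.5],"fingers":0},{"turn":[0,0,0],"translation":[0,0,0.3],"fingers":0},{"turn":[0,0,0],"translation":[-0.12,0,0],"fingers":0},{"turn":[0,0,0],"translation":[-0.12,0,0],"fingers":0},{"turn":[0,0,0],"translation":[0,0,0],"fingers":0}]'
python3 -c "from h import polar;polar()"
python3 -m jog '[{"turn":[0,0,0],"translation":[-0.06,0,0],"fingers":0},{"turn":[0,0,0],"translation":[-0.04,0,0],"fingers":0},{"turn":[0,0,0],"translation":[0,0,0],"fingers":0}]'
python3 -c "from h import polar;polar()"
```

```text
clock: 4.03
tcp_pos: [497.1, -149.1, 69.2]
tcp_rot: [0.001, -0.447, 0.895, -0.001]
contact_force: [0.4, -0.7, 0.3]
finger_gap: -0.2
grasp_force: 0.0
t 4.03 r 72.2 phi 233.4 toolx 233.1 z 69.2 tilt [-0.001 -0.002 -1.   ] F tool [ 0.3 -0.7 -0.3] gap -0.2 centre offset in tool axes [-72.2   0.4]
clock: 4.4
tcp_pos: [499.2, -145.4, 68.4]
tcp_rot: [0.0, -0.446, 0.895, -0.0]
contact_force: [-0.2, -0.1, 0.1]
finger_gap: -0.2
grasp_force: 0.0
t 4.4 r 68.1 phi 232.9 toolx 233.0 z 68.4 tilt [-0. -0. -1.] F tool [ 0.2  0.1 -0.1] gap -0.2 centre offset in tool axes [-68.1  -0.1]
```

```bash
for i in 1; do python3 -m jog '[{"turn":[0,0,0],"translation":[-0.03,0,0],"fingers":0},{"turn":[0,0,0],"translation":[0,0,0],"fingers":0}]' >/dev/null; done
python3 -c "from h import polar;polar()"
python3 -m jog '[{"turn":[0,0,0],"translation":[-0.02,0,0],"fingers":0},{"turn":[0,0,0],"translation":[0,0,0],"fingers":0}]' >/dev/null
python3 -c "from h import polar;polar()"
```

```text
t 4.65 r 66.7 phi 232.9 toolx 233.0 z 68.3 tilt [-0. -0. -1.] F tool [-0.5  0.4 -0.2] gap 0.3 centre offset in tool axes [-66.7  -0.1]
t 4.9 r 65.7 phi 232.9 toolx 233.0 z 68.3 tilt [-0. -0. -1.] F tool [-0.1  0.9 -0.1] gap -0.0 centre offset in tool axes [-65.7  -0.1]
```

```bash
python3 -m jog '[{"turn":[0,0,0],"translation":[-0.02,0,0],"fingers":0},{"turn":[0,0,0],"translation":[0,0,0],"fingers":0}]' >/dev/null
python3 -c "from h import polar;polar()"
python3 -m jog '[{"turn":[0,0,0],"translation":[-0.02,0,0],"fingers":0},{"turn":[0,0,0],"translation":[0,0,0],"fingers":0}]' >/dev/null
python3 -c "from h import polar;polar()"
```

```text
t 5.15 r 65.5 phi 232.7 toolx 233.0 z 68.2 tilt [ 0.001  0.001 -1.   ] F tool [ 4.7  0.2 -0.1] gap 0.1 centre offset in tool axes [-65.5  -0.3]
t 5.4 r 65.4 phi 232.6 toolx 233.0 z 68.2 tilt [ 0.003  0.001 -1.   ] F tool [ 8.8 -1.  -2.3] gap 0.1 centre offset in tool axes [-65.4  -0.5]
```

Contact: 8.8 N at a commanded radius of about 64 mm. Now I orbit clockwise, tool turning with the wheel.

```bash
python3 -m jog '[{"turn":[0,0,0.5],"translation":[-0.0023,0.077,0],"fingers":0},{"turn":[0,0,0.5],"translation":[-0.0023,0.077,0],"fingers":0},{"turn":[0,0,0.5],"translation":[-0.0023,0.077,0],"fingers":0},{"turn":[0,0,0.5],"translation":[-0.0023,0.077,0],"fingers":0}]' >/dev/null
python3 -c "from h import polar;polar()"
python3 -m jog '[{"turn":[0,0,0.5],"translation":[-0.0023,0.077,0],"fingers":0},{"turn":[0,0,0.5],"translation":[-0.0023,0.077,0],"fingers":0},{"turn":[0,0,0.5],"translation":[-0.0023,0.077,0],"fingers":0},{"turn":[0,0,0.5],"translation":[-0.0023,0.077,0],"fingers":0}]' >/dev/null
python3 - <<'E'
from h import *
import cv2
polar();p,d=eyes.capture("side");cv2.imwrite("pics/s1.png",cv2.resize(p[130:250,260:390,::-1],None,fx=5,fy=5,interpolation=cv2.INTER_CUBIC))
E
```

```text
t 5.9 r 65.6 phi 218.6 toolx 219.1 z 68.2 tilt [ 0.003  0.001 -1.   ] F tool [ 6.8  0.5 -4.3] gap 0.4 centre offset in tool axes [-65.6  -0.6]
t 6.4 r 65.8 phi 205.0 toolx 205.4 z 68.1 tilt [ 0.004  0.001 -1.   ] F tool [ 6.3 -0.5 -4.1] gap 0.2 centre offset in tool axes [-65.8  -0.4]
```

View pics/s1.png

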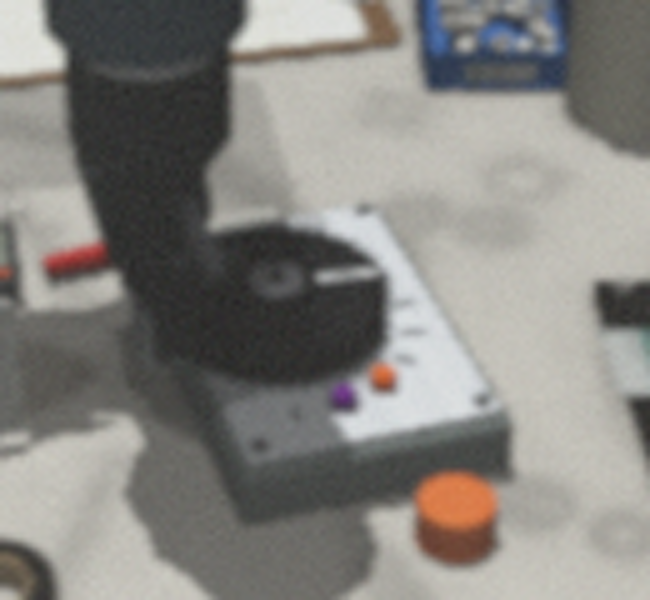

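The side picture shows the wheel following, with the bar from about (278,280) to (378,272) in the crop and nothing disturbed. I continue the stroke with the bar still visible.

```bash
python3 -m jog '[{"turn":[0,0,0.5],"translation":[-0.008,0.077,0],"fingers":0},{"turn":[0,0,0.5],"translation":[-0.004,0.077,0],"fingers":0},{"turn":[0,0,0.5],"translation":[-0.003,0.077,0],"fingers":0},{"turn":[0,0,0.5],"translation":[-0.003,0.077,0],"fingers":0},{"turn":[0,0,0.5],"translation":[-0.003,0.077,0],"fingers":0},{"turn":[0,0,0.5],"translation":[-0.003,0.077,0],"fingers":0},{"turn":[0,0,0.5],"translation":[-0.003,0.077,0],"fingers":0},{"turn":[0,0,0.5],"translation":[-0.003,0.077,0],"fingers":0}]' >/dev/null
python3 -c "from h import polar;polar()"
python3 -m jog '[{"turn":[0,0,0.5],"translation":[-0.003,0.077,0],"fingers":0},{"turn":[0,0,0.5],"translation":[-0.003,0.077,0],"fingers":0},{"turn":[0,0,0.5],"translation":[-0.003,0.077,0],"fingers":0},{"turn":[0,0,0.5],"translation":[-0.003,0.077,0],"fingers":0},{"turn":[0,0,0.5],"translation":[-0.003,0.077,0],"fingers":0},{"turn":[0,0,0.5],"translation":[-0.003,0.077,0],"fingers":0},{"turn":[0,0,0.5],"translation":[-0.003,0.077,0],"fingers":0},{"turn":[0,0,0],"translation":[0,0,0],"fingers":0}]' >/dev/null
python3 - <<'E'
from h import *
import cv2
polar();p,d=eyes.capture("side");cv2.imwrite("pics/s2.png",cv2.resize(p[130:250,260:390,::-1],None,fx=5,fy=5,interpolation=cv2.INTER_CUBIC))
E
```

```text
t 7.45 r 66.3 phi 177.3 toolx 177.9 z 67.8 tilt [ 0.005  0.    -1.   ] F tool [ 9.   0.9 -6.5] gap 0.1 centre offset in tool axes [-66.3  -0.6]
t 8.45 r 66.8 phi 153.0 toolx 153.9 z 67.6 tilt [ 0.006 -0.    -1.   ] F tool [11.6  2.1 -6.8] gap -0.1 centre offset in tool axes [-66.8  -1. ]
```

View pics/s2.png

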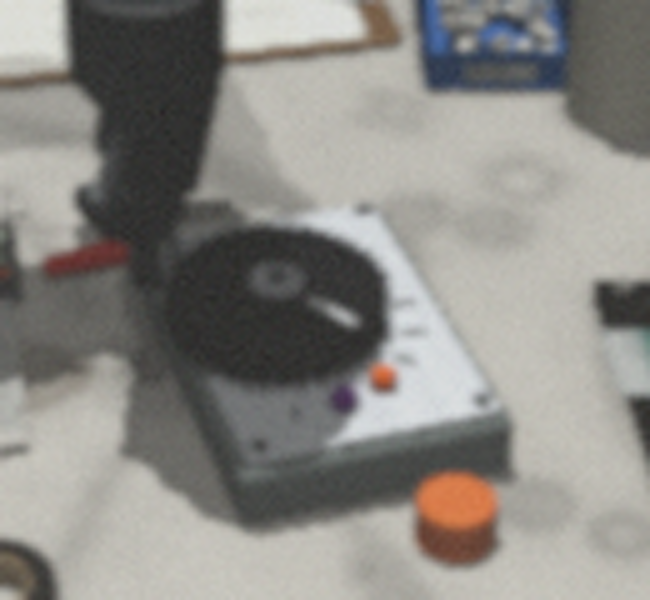

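```bash
python3 - <<'E'
from h import *
S=lambda x,y:((x+.5)/5-.5+260,(y+.5)/5-.5+130)
a,b=ray("side",S(310,298),66),ray("side",S(356,325),66)
for v in (b-a,b-np.array([540.2,-91.1,66]),ray("side",S(378,272),66)-np.array([540.2,-91.1,66])):print(np.degrees(np.arctan2(v[1],v[0])),np.hypot(v[0],v[1]))
E
```

```text
-49.938872689227146 31.211428273082774
-43.340722600001584 49.20901978475071
10.040631678421853 52.42938536541032
```

The bar is at about −43 to −50°, against orange at −47°. I back off radially and lift.

```bash
python3 -m jog '[{"turn":[0,0,0],"translation":[0.1,0,0],"fingers":0},{"turn":[0,0,0],"translation":[0.3,0,0],"fingers":0},{"turn":[0,0,0],"translation":[0.4,0,0],"fingers":0},{"turn":[0,0,0],"translation":[0,0,-0.6],"fingers":0},{"turn":[0,0,0],"translation":[0,0,-0.8],"fingers":0},{"turn":[0,0,0],"translation":[0.6,0,-0.8],"fingers":0},{"turn":[0,0,0],"translation":[0.8,0,-0.6],"fingers":0},{"turn":[0,0,0],"translation":[0.8,0,0],"fingers":0},{"turn":[0,0,0],"translation":[0,0,0],"fingers":0},{"turn":[0,0,0],"translation":[0,0,0],"fingers":0}]'
python3 - <<'E'
from h import *
import cv2
t=cv2.resize(eyes.capture("top")[0][138:213,245:345,::-1],None,fx=5,fy=5,interpolation=cv2.INTER_CUBIC)
p=cv2.resize(eyes.capture("side")[0][160:235,280:340,::-1],None,fx=5,fy=5,interpolation=cv2.INTER_CUBIC)
cv2.imwrite("pics/end.png",np.hstack([t,p]))
E
```

```text
clock: 9.75
tcp_pos: [348.7, 3.7, 208.3]
tcp_rot: [0.0, 0.225, 0.974, 0.0]
contact_force: [-0.3, -0.5, -1.0]
finger_gap: -0.2
grasp_force: 0.0
```

View pics/end.png

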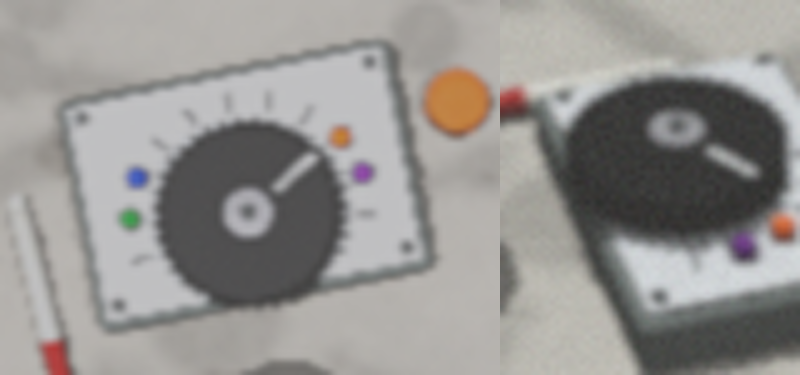

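The final view shows the bar, from (248,212) to (316,154), pointing at the orange stud at (341,138). The pen and cap are unmoved and the hand is clear.

```bash
python3 -c "
from cell import env
print(env.close_job())"
```

```text
the job is handed in; nothing more can be done
None
```

I turned the wheel 4 clicks clockwise to the orange marker; the last picture shows the pointer on it, the hand clear, and the cap and pen unmoved. I handed the job in at about 10 s on the robot's clock, and no verdict came back.

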